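# Return the inspected connector parts to their trays

## Task

Four gold-coloured brass connector parts stand loose on the bench after inspection: a wide knurled ring, a hexagon nut, a shell on a square flange and a narrow sleeve. Put each one back into the empty pocket of the tray that holds its own kind, the same way up as it stands now and lying flat on the pocket's floor. Set the parts down rather than dropping them, leave the black eye loupe standing where it is, and let go of everything at the end.

Things in the scene. Friction and masses are not known exactly. Their poses are not given: they have to be found in the camera images.
- ring: Wide brass coupling ring, loose, bore upright: outer diameter 52 mm, bore 40 mm, 22 mm high, knurled outside, 150 g. Origin: centre of its underside; z up along its axis.
- nut: Brass hexagon nut, loose, bore upright: 38 mm across flats (44 mm across corners), bore 25 mm, 20 mm high, 120 g. Origin: centre of its underside; z up along its axis; x and -x are square to two of the flats, the other flats follow every 60 degrees.
- shell: Brass connector shell, loose: a square flange 44 x 44 x 4 mm lying on the bench, with a round barrel of 31 mm diameter standing on its middle (33 mm over the lowest 4 mm, just above the flange), 28 mm high over all, 110 g. Best gripped by the barrel. Origin: centre of its underside; z up; x and y along the flange's sides.
- sleeve: Narrow brass sleeve, loose, standing on end: outer diameter 26 mm, bore 18 mm, 30 mm high, 70 g. Origin: centre of its underside; z up along its axis.
- ring_tray: Fixed clear plastic tray, 222 x 78 mm, rim 9 mm, pocket floor 2 mm above the bench: three round pockets in a row, 74 mm apart; the one nearest the robot is empty, the others hold rings. Pocket: 61 mm across at the floor, 69 mm at the top. Origin: bench level under the centre of the empty pocket; x along the row to the filled pockets, y across, z up.
- nut_tray: Fixed clear plastic tray, 222 x 78 mm, rim 9 mm, pocket floor 2 mm above the bench: three hexagonal pockets in a row, 74 mm apart; the one nearest the robot is empty, the others hold nuts. Pocket: 52 mm across flats at the floor, 60 at the top; a nut goes in at any turn. Origin: bench level under the centre of the empty pocket; x along the row to the filled pockets, y across, z up.
- shell_tray: Fixed clear plastic tray, 222 x 78 mm, rim 9 mm, pocket floor 2 mm above the bench: three square pockets in a row, 74 mm apart; the one nearest the robot is empty, the others hold shells. Pocket: 54 mm wide at the floor, 62 at the top, sides along x and y; turn the flange square to it. Origin: bench level under the centre of the empty pocket; x along the row to the filled pockets, y across, z up.
- sleeve_tray: Fixed clear plastic tray, 222 x 78 mm, rim 9 mm, pocket floor 2 mm above the bench: four round pockets in a row, 55.5 mm apart; the one nearest the robot is empty, the others hold sleeves. Pocket: 35 mm across at the floor, 43 mm at the top. Origin: bench level under the centre of the empty pocket; x along the row to the filled pockets, y across, z up.
- loupe: Black watchmaker's eye loupe, loose, standing among the brass parts: 35 mm diameter at the foot, 30 mm at the top, 31 mm high, 50 g. To be left where it stands. Origin: centre of its underside, z up.
There are look-alikes about, which are no part of the job. Leave any purple or turquoise look-alike of the shell alone.

How it is judged:
At the end, for the whole second after the job is handed in: Every part lies in the empty pocket of its own tray: centre within 9 mm of the pocket's, underside less than 5 mm above the bench, upright within 0.1 rad, at rest, not touched by the fingers; the loupe stands (within 0.2 rad) less than 30 mm from where it was (horizontal distance between ring and ring_tray below 0.009 m and z of ring in the frame of ring_tray below 0.005 m and angle between each of ring, nut, shell, sleeve's own z axis and vertical below 0.1 rad and linear speed of each of ring, nut, shell, sleeve below 0.02 m/s and contact force between the fingers and ring below 0.05 N and horizontal distance between nut and nut_tray below 0.009 m and z of nut in the frame of nut_tray below 0.005 m and contact force between the fingers and nut below 0.05 N and horizontal distance between shell and shell_tray below 0.009 m and z of shell in the frame of shell_tray below 0.005 m and contact force between the fingers and shell below 0.05 N and horizontal distance between sleeve and sleeve_tray below 0.009 m and z of sleeve in the frame of sleeve_tray below 0.005 m and contact force between the fingers and sleeve below 0.05 N and distance of loupe from where it was at the start of the episode below 0.03 m and angle between loupe's own z axis and vertical below 0.2 rad).
It fails at once if the ring is let fall from more than about 5 cm above the bench (height (world z) of ring above 0.05 m and contact force between ring and anything else below 0.02 N).
It fails at once if the nut is let fall from more than about 5 cm above the bench (height (world z) of nut above 0.05 m and contact force between nut and anything else below 0.02 N).
It fails at once if the shell is let fall from more than about 5 cm above the bench (height (world z) of shell above 0.05 m and contact force between shell and anything else below 0.02 N).
It fails at once if the sleeve is let fall from more than about 5 cm above the bench (height (world z) of sleeve above 0.05 m and contact force between sleeve and anything else below 0.02 N).
It fails at once if the loupe is knocked over or moved by more than 30 mm (distance of loupe from where it was at the start of the episode above 0.03 m or angle between loupe's own z axis and vertical above 0.5 rad).
It also fails if it takes over 106 s, if anything falls off the work surface, if the arm or the gripper's body presses on something with over 40 N, if the wrist force passes 120 N, or if a joint passes its speed limit or range.

## Robot

A 6-joint arm with a two-finger parallel gripper is mounted at the origin on the work surface. World frame = base frame: x ahead of the robot, y to its left, z up, the work surface at z = 0. Lengths are in m, angles in rad, forces in N, time in s.
With the tool pointing down it reaches from about 0.325 to 0.9 m from the base axis. Payload 3.5 kg.
Tool frame: the origin (TCP) lies midway between the tips of the shut fingers; the grasp point (between the pads) lies 19 mm behind it; z points along the fingers, y is the line along which they close (so a half turn about z gives the same grasp; the last joint's range is limited). The gripper opens to 85 mm and grips with 20 to 120 N. Pads are 22 mm wide; open, the fingers measure 114 mm over their backs; the gripper's body (76 mm by 85 mm) begins 54 mm behind the grasp point. The pads swing forward as they close: fully open they stand 13 mm farther back than shut.
Start: joints at [-1.348, 0.276, -0.026, 1.268, 0, 1.467], TCP at [0.2, -0.592, 0.231] pointing down, gripper open.
Joint ranges: [-3.12, 3.12], [-0.85, 1.88], [-1.08, 1.24], [-1.95, 2.15], [-1.57, 1.53], [-3.14, 3.14]. Speed limits (rad/s): [2.57, 2.57, 3.14, 3.14, 3.14, 3.14].

## Interface

Orientations are given as a rotation vector (axis times angle).
In Python, from workcell import manip gives the robot as it stands. The module is installed in compiled form; this text tells all that it offers.
- The arm moves only by the tool play_rows, never from a script. Its argument "plan" is text: rows parted by semicolons, each of 7 numbers parted by spaces: the shift along the tool's x, y, z in cm, then the turn, a rotation vector about the tool's x, y, z in degrees, then the opening, from 0 (shut) to 1 (fully open). In form: dx dy dz wx wy wz fingers; .... A call has 1 to 20 rows; each row shifts and turns the commanded pose from where the row before left it, along the tool's axes as they then stand; what a row does not reach is not made up. A row lasts 1/12 s, in which the tool goes at most 41.7 mm and 7.16 degrees, less where a joint would pass 70% of its speed; a pose out of reach is approached as far as the arm can. A call is refused whole if a number of a shift passes 4.17 or a number of a turn 7.16, either way. A call with a gripper value outside its range is refused whole. The fingers move at their own pace and stop on an object; the grip force is fixed at half the most. Time passes only in rows, so rows that do not move let the fingers close. It gives the time, the measured TCP pose, the force, the opening and the grip force at its end, in the units of the state.
- manip.get_state(): the state, without advancing time (a new reading comes with each control period).
- manip.get_image(name): name is "side" or "top"; returns a dict with "color" (420x560x3 uint8, red, green, blue), "range_z" (420x560 float32, m along the optical axis (not along the pixel's ray), 0 where there is no reading), "vfov" (degrees; the focal length in pixels is half the picture's height over the tangent of half this angle, whatever the lens; pixels are square), "cx", "cy" (the principal point, pixels), "world_to_cam" (4x4, takes a point from world to camera coordinates). Camera axes: x right, y down, z forward; pixel columns grow to the right and rows downward; lengths in m; the calibration is good to about 2 mm. A picture is of the moment at which its call begins.
- manip.hand_in(): hands the job in; it is judged then, once.
Trained networks look in a picture, given as the dict that the camera call returned (one of the last four; its "shot" number tells which), for a name from the list of things; names that differ only in an ending like _2 or _b are one class to them, and where a whole thing is asked for, a point or a joint stands for the part that bears it (a point fixed in the world has none). Each returns a list of dicts, best first, with "score" (0 to 1); they miss things now and then, are a little off and sometimes report something else, mostly with a low value. They report only what shows in the picture. A call takes as long as a camera call. They do not tell look-alikes from the thing itself.
- manip.search_frame(picture, query): "extent" ([left, top, width, height] in pixels, round what is visible of it).
- manip.cut_out(picture, query): "pixels" (420x560 bool, what is visible of it) and "extent" ([left, top, width, height] in pixels, round what is visible of it).
- manip.spot_point(picture, query): "location" ([row, column] in pixels: a listed point, or the origin of a listed thing).
The state is a dict: "t": time; "qpos": joint angles; "dq": joint speeds; "tau": joint torques, N m; "tool_pos": TCP position; "eef_rot": TCP orientation; "wrist_force": force on the tool from outside, world axes, zero at the start; "moment": the same for the moment, N m; "grip_width": opening from 0.0 (shut) to 1.0 (fully open); "finger_force": force on a finger pad.
Only numpy, scipy, OpenCV 4.12 (cv2) and the standard library are available. Lean on these libraries where they do the work, as an engineer would, in place of code of your own. Each camera call takes 0.05 s, during which the arm holds its last target. There are 200 camera calls.

## Working session

There is one attempt and no reset: what is moved stays moved. The work goes in short steps, Python scripts to look and compute and a tool call to move; the robot and the scene stay as the last step left them, time stands still between calls to the robot, and variables do not carry over. Pictures are saved under pics/ and viewed, at most 14 in all, crops included, and the job is handed in when it is done.

Besides the shell and the picture viewer there is one more tool, called after "Emit:" as name(argument=value, ...) on one line, values as JSON. play_rows: Moves the arm, as the interface text tells. Its arguments: {"type":"object","properties":{"plan":{"type":"string"}},"required":["plan"]}

```bash
mkdir -p pics; cat > h.py <<'E'
import numpy as np,cv2
from workcell import manip
def snap(n,name=None):
    p=manip.get_image(n)
    if name: cv2.imwrite('pics/'+name,p['color'][:,:,::-1])
    return p
def world(p,u,v,z=None):
    f=210/np.tan(np.radians(p['vfov'])/2)
    T=np.linalg.inv(p['world_to_cam'])
    u=np.asarray(u,float);v=np.asarray(v,float)
    d=np.stack([(u-p['cx'])/f,(v-p['cy'])/f,np.ones_like(u)],-1)
    if z is None:
        zz=p['range_z'][v.astype(int),u.astype(int)]
        return (d*zz[...,None])@T[:3,:3].T+T[:3,3]
    dw=d@T[:3,:3].T
    return T[:3,3]+dw*((z-T[2,3])/dw[...,2])[...,None]
E
python3 - <<'E'
from h import *
s=manip.get_state();print(s)
for n in('top','side'):
    p=snap(n,n+'0.png')
    T=np.linalg.inv(p['world_to_cam']);print(n,T.round(3).tolist(),p['vfov'])
    for q in 'ring nut shell sleeve ring_tray nut_tray shell_tray sleeve_tray loupe'.split():
        for r in manip.cut_out(p,q)[:5]:
            v,u=np.nonzero(r['pixels']);w=world(p,u,v);
            print(q,round(r['score'],2),[round(x) for x in r['extent']],len(u),np.median(w,0).round(3),w[:,2].max().round(3))
        for r in manip.spot_point(p,q)[:4]:
            a,b=r['location'];print('   pt',round(r['score'],2),round(a),round(b),world(p,b,a,0.002).round(3))
E
```

```text
{'t': 0.0, 'qpos': array([-1.34843848e+00,  2.77143638e-01, -2.78873437e-02,  1.26804328e+00,
       -1.42017059e-05,  1.46742136e+00]), 'dq': array([-0.00088826,  0.000201  , -0.00108429,  0.00148132, -0.00038653,
        0.0015705 ]), 'tau': array([ 8.38452470e-04, -4.45507050e+01,  2.95204443e+01,  1.63923937e-02,
       -4.94148628e-05,  6.69951604e-06]), 'tool_pos': array([ 0.19982664, -0.59135292,  0.23015009]), 'eef_rot': array([-3.09777558e+00, -5.09032359e-01,  2.34843525e-04]), 'wrist_force': array([-0.19702153, -0.94970592,  1.35355005]), 'moment': array([-0.0471863 , -0.02897222, -0.01178931]), 'finger_force': 0.0, 'grip_width': 1.001522985440226}
top [[-0.009, -0.996, 0.086, 0.403], [-1.0, 0.011, 0.014, -0.095], [-0.015, -0.086, -0.996, 1.081], [0.0, 0.0, 0.0, 1.0]] 51.193946320893794
ring 0.48 [117, 216, 23, 20] 207 [0.461 0.302 0.018] 0.026
   pt 0.57 224 128 [0.466 0.301 0.002]
nut 0.64 [356, 97, 42, 90] 3033 [ 0.666 -0.321  0.006] 1.081
nut 0.48 [236, 211, 12, 19] 162 [0.47  0.022 0.018] 1.081
   pt 0.48 222 243 [0.469 0.015 0.002]
shell 0.91 [453, 255, 21, 24] 349 [
[... 1829 characters left out ...]
31
   pt 0.61 266 220 [0.492 0.191 0.002]
ring_tray 0.95 [106, 236, 74, 58] 2073 [0.643 0.298 0.007] 0.624
   pt 0.57 276 159 [0.583 0.3   0.002]
nut_tray 0.68 [255, 161, 64, 30] 859 [ 0.65  -0.315  0.006] 0.624
   pt 0.55 182 300 [ 0.591 -0.3    0.002]
shell_tray 0.75 [214, 176, 60, 38] 1082 [ 0.679 -0.111  0.006] 0.624
shell_tray 0.58 [181, 284, 26, 23] 427 [0.461 0.307 0.015] 0.624
   pt 0.83 202 259 [ 0.616 -0.111  0.002]
sleeve_tray 0.85 [151, 200, 71, 38] 1353 [0.722 0.089 0.007] 0.624
   pt 0.88 229 201 [0.653 0.098 0.002]
loupe 0.65 [308, 200, 12, 11] 127 [ 0.457 -0.17   0.018] 0.624
loupe 0.51 [182, 284, 21, 24] 403 [0.463 0.308 0.014] 0.624
   pt 0.66 211 316 [ 0.445 -0.164  0.002]
```

```bash
python3 - <<'E'
import cv2
a=cv2.imread('pics/top0.png');cv2.imwrite('pics/t1.png',cv2.resize(a[60:330,90:490],None,fx=2,fy=2,interpolation=cv2.INTER_CUBIC))
a=cv2.imread('pics/side0.png');cv2.imwrite('pics/s1.png',cv2.resize(a[130:330,80:400],None,fx=2.5,fy=2.5,interpolation=cv2.INTER_CUBIC))
E
```

```text
(no output)
```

View pics/t1.png

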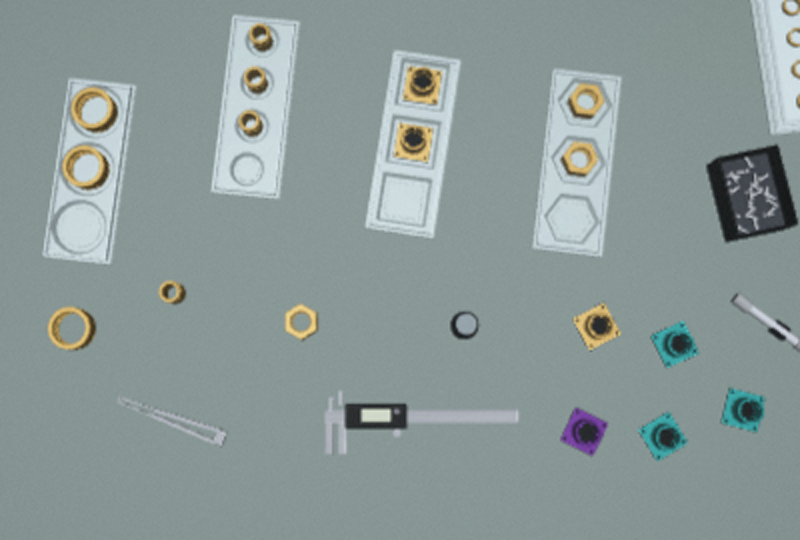

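View pics/s1.png

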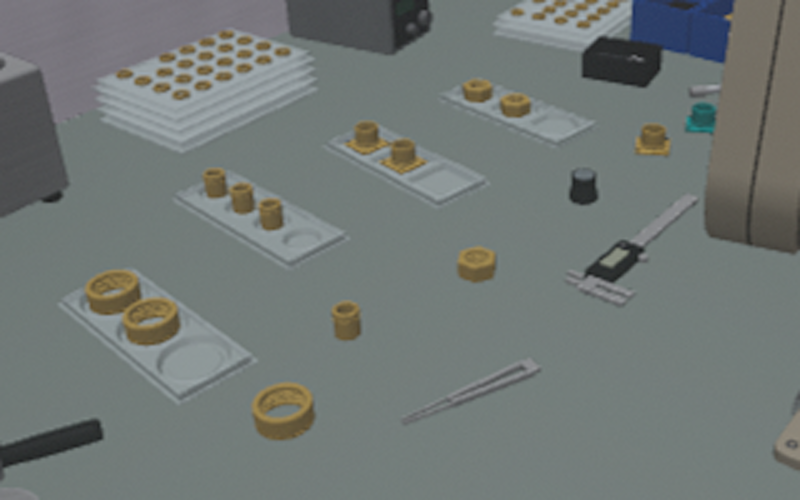

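```bash
cat > m.py <<'E'
from h import *
def proj(p,W):
    f=210/np.tan(np.radians(p['vfov'])/2);M=p['world_to_cam']
    c=W@M[:3,:3].T+M[:3,3];return np.stack([f*c[:,0]/c[:,2]+p['cx'],f*c[:,1]/c[:,2]+p['cy']],1)
def cen(h):
    m=cv2.moments(cv2.convexHull(h.astype(np.float32)));return np.array([m['m10'],m['m01']])/m['m00']
def outline(kind,H,a):
    t=np.linspace(0,2*np.pi,48,endpoint=False)
    if kind=='c': q=np.stack([np.cos(t),np.sin(t)],1)*a
    else: q=np.array([[1,1],[1,-1],[-1,-1],[-1,1]])*np.array(a)
    return np.r_[np.c_[q,q[:,0]*0],np.c_[q,q[:,0]*0+H]]
def rot(y):c,s=np.cos(y),np.sin(y);return np.array([[c,-s,0],[s,c,0],[0,0,1]])
def fit(p,hull,model,xy,yaw=0):
    # model silhouette's centroid made to match the seen hull's centroid
    xy=np.array(xy,float);goal=cen(hull)
    for _ in range(6):
        c=cen(proj(p,model@rot(yaw).T+np.r_[xy,0]))
        xy+=(world(p,*goal,0.01)-world(p,*c,0.01))[:2]
    return xy
def gold(p):
    hsv=cv2.cvtColor(p['color'],cv2.COLOR_RGB2HSV);return cv2.inRange(hsv,(12,70,60),(28,255,255))
def near(mask,p,xy,r=.035):
    v,u=np.nonzero(mask);w=world(p,u,v,.01);k=np.hypot(*(w[:,:2]-xy).T)<r
    return cv2.convexHull(np.stack([u[k],v[k]],1).astype(np.int32))
E
python3 - <<'E'
from m import *
from scipy.spatial.transform import Rotation as R
print(R.from_rotvec(manip.get_state()['eef_rot']).as_matrix().round(3))
p=snap('top');g=gold(p)
for n,xy,H,r in(('ring',(.465,.305),.022,.026),('nut',(.47,.022),.02,.0205),('sleeve',(.508,.18),.03,.013)):
    h=near(g,p,xy);a=fit(p,h,outline('c',H,r),xy)
    m=cen(h);print(n,a.round(4),len(h),'area',cv2.contourArea(h),cv2.contourArea(cv2.convexHull(proj(p,outline('c',H,r)+np.r_[a,0]).astype(np.float32))))
    if n=='nut':
        w=world(p,*h[:,0].T.astype(float),.02)[:,:2]
        # hexagon turn: flats direction from support widths
        t=np.radians(np.arange(0,180,2));W=[np.ptp(w@[np.cos(x),np.sin(x)]) for x in t];f=[sum(W[(i+30*k)%90] for k in range(3)) for i in range(30)];print('flat dir deg',2*np.argmin(f),np.round(f,3)[::3])
xy=(.462,-.34);h=near(g,p,xy,.045)
w=world(p,*h[:,0].T.astype(float),.003)[:,:2];rc=cv2.minAreaRect((w*1000).astype(np.float32));print('shell',rc, fit(p,h,outline('s',.004,(.022,.022)),xy,np.radians(rc[2])))
for n in 'ring nut shell sleeve'.split():
    r=manip.cut_out(p,n+'_tray')[0];v,u=np.nonzero(r['pixels'])
    h=cv2.convexHull(np.stack([u,v],1).astype(np.int32));w=world(p,*h[:,0].T.astype(float),.007)[:,:2]
    (c,s,ang)=cv2.minAreaRect((w*1000).astype(np.float32));
    if s[0]<s[1]:ang-=90
    ang=(ang+90)%180-90;y=np.radians(ang);xy=fit(p,h,outline('s',.009,(.111,.039)),np.array(c)/1000,y)
    d=.08325 if n=='sleeve' else .074
    print(n,'tray',np.round(c,1),np.round(s,1),'yaw',round(ang,1),xy.round(4),'pocket',(xy-d*np.array([np.cos(y),np.sin(y)])).round(4))
E
```

```text
[[ 0.947  0.32  -0.   ]
 [ 0.32  -0.947 -0.   ]
 [-0.     0.    -1.   ]]
ring [0.4663 0.3043] 21 area 384.0 419.6178422313533
nut [0.4714 0.0213] 13 area 199.0 235.63759665878024
flat dir deg 30 [0.124 0.124 0.122 0.12  0.116 0.112 0.115 0.119 0.121 0.123]
sleeve [0.5095 0.1801] 12 area 98.5 122.8626857312629
shell ((462.6963806152344, -340.4150695800781), (43.85145568847656, 43.67116165161133), 27.384002685546875) [ 0.46281628 -0.34066166]
ring tray [664.  287.6] [ 88.  227.6] yaw -7.8 [0.6652 0.2881] pocket [0.5919 0.2981]
nut tray [ 666.4 -321. ] [ 89.  233.6] yaw -8.2 [ 0.6665 -0.3219] pocket [ 0.5933 -0.3114]
shell tray [ 692.6 -117.6] [ 85.7 228.5] yaw -9.4 [ 0.6919 -0.1179] pocket [ 0.6189 -0.1058]
sleeve tray [743.3  79.8] [ 88.6 233.4] yaw -5.6 [0.7439 0.0804] pocket [0.661  0.0886]
```

```bash
python3 - <<'E'
from m import *
p=snap('top');im=cv2.resize(p['color'][:,:,::-1],None,fx=3,fy=3,interpolation=cv2.INTER_CUBIC)
def dr(W):cv2.polylines(im,[np.round((proj(p,W)+.5)*3-.5).astype(np.int32)],True,(0,0,255),1)
c=outline('c',0,1)[:48]
for (x,y,r,yaw) in((.5919,.2981,.0305,-7.8),(.5933,-.3114,.030,-8.2),(.6189,-.1058,.027,-9.4),(.661,.0886,.0175,-5.6)):
    T=lambda W,z:W@rot(np.radians(yaw)).T+np.r_[x,y,z]
    if r==.027: q=outline('s',0,(r,r))[:4]
    else:q=c*r
    dr(T(q,.002)); d=.08325 if r==.0175 else .074
    o=outline('s',0,(.111,.039))[:4]+np.r_[d,0,0];dr(T(o,.009))
    print([ (world(p,*cen(near(gold(p),p,T(np.array([[k*(.0555 if r==.0175 else .074),0,0]]),0)[0,:2],.03)),.012)[:2]-T(np.array([[k*(.0555 if r==.0175 else .074),0,0]]),0)[0,:2]).round(4).tolist() for k in (1,2)])
for x,y,r,h in((.4663,.3043,.026,.022),(.4714,.0213,.022,.02),(.5095,.1801,.013,.03)):
    dr(c*r+np.r_[x,y,0]);dr(c*r+np.r_[x,y,h])
dr(outline('s',0,(.022,.022))[:4]@rot(np.radians(27.4)).T+np.r_[.4627,-.3406,.004])
im=im[210:750,320:1240];cv2.imwrite('pics/ov.png',cv2.resize(im,(800,470),interpolation=cv2.INTER_AREA))
E
```

```text
[[0.0012, 0.002], [0.0009, 0.0022]]
[[0.0039, -0.0021], [0.0037, -0.0017]]
[[0.0012, -0.0003], [0.0009, -0.0008]]
[[0.0051, 0.002], [0.0054, 0.0007]]
```

View pics/ov.png

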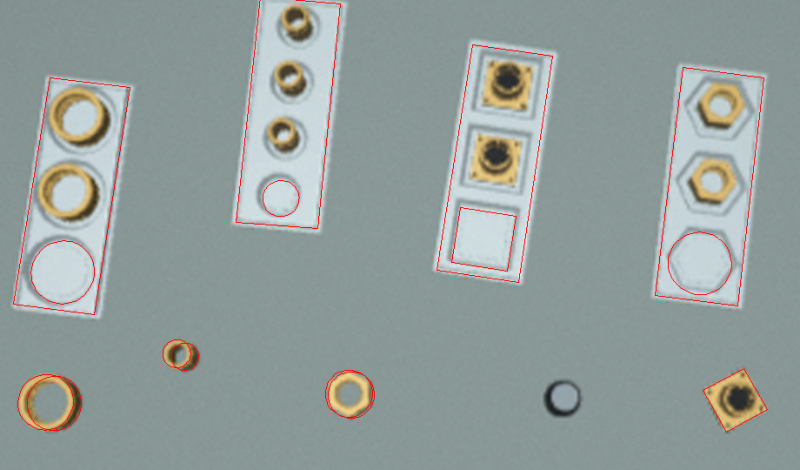

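```bash
cat > go.py <<'E'
import sys
from h import *
from scipy.spatial.transform import Rotation as R
s=manip.get_state();M=R.from_rotvec(s['eef_rot']).as_matrix()
x,y,z,psi=map(float,sys.argv[1:5])
d=M.T@(np.array([x,y,z])-s['tool_pos'])*100
ps=np.degrees(np.arctan2(M[1,0],M[0,0]));w=-((psi-ps+180)%360-180)
print('t',round(s['t'],1),'pos',s['tool_pos'].round(4),'psi',round(ps,1),'tilt',M[:2,2].round(3),'| shift cm',d.round(2),'turn z',round(w,1),'grip',round(float(s['grip_width']),3),s['finger_force'])
E
python3 go.py .4627 -.3406 .12 117.4
```

```text
t 2.2 pos [ 0.2    -0.5921  0.2313] psi 18.7 tilt [-0.  0.] | shift cm [ 32.94 -15.42  11.13] turn z -98.7 grip 1.001 0.0
```

Emit:
play_rows(plan="2.75 -1.28 0.93 0 0 0 0.65;2.75 -1.28 0.93 0 0 0 0.65;2.75 -1.28 0.93 0 0 0 0.65;2.75 -1.28 0.93 0 0 0 0.65;2.75 -1.28 0.93 0 0 0 0.65;2.75 -1.28 0.93 0 0 0 0.65;2.75 -1.28 0.93 0 0 0 0.65;2.75 -1.28 0.93 0 0 0 0.65;2.75 -1.28 0.93 0 0 0 0.65;2.75 -1.28 0.93 0 0 0 0.65;2.75 -1.28 0.93 0 0 0 0.65;2.75 -1.28 0.93 0 0 0 0.65;0 0 0 0 0 -7 0.65;0 0 0 0 0 -7 0.65;0 0 0 0 0 -7 0.65;0 0 0 0 0 -7 0.65;0 0 0 0 0 -7 0.65;0 0 0 0 0 -7 0.65;0 0 0 0 0 -7 0.65;0 0 0 0 0 -7 0.65")

```text
t: 3.87
tool_pos: [0.4636, -0.341, 0.1198]
eef_rot: [2.492, 1.913, 0.0]
wrist_force: [0.4, -0.1, -0.5]
grip_width: 0.648
finger_force: 0.0
```

Emit:
play_rows(plan="0 0 0 0 0 -7 0.65;0 0 0 0 0 -7 0.65;0 0 0 0 0 -7 0.65;0 0 0 0 0 -7 0.65;0 0 0 0 0 -7 0.65;0 0 0 0 0 -7 0.65;0 0 0 0 0 0 0.65;0 0 0 0 0 0 0.65")

```text
t: 4.53
tool_pos: [0.4635, -0.341, 0.1197]
eef_rot: [1.653, 2.671, -0.0]
wrist_force: [0.3, 0.6, -0.3]
grip_width: 0.649
finger_force: 0.0
```

```bash
python3 go.py .4627 -.3406 .007 117.4
```

```text
t 4.5 pos [ 0.4635 -0.341   0.1197] psi 116.5 tilt [ 0. -0.] | shift cm [ 0.08 -0.06 11.27] turn z -0.9 grip 0.649 0.0
```

Emit:
play_rows(plan="0.08 -0.06 3 0 0 -0.9 0.65;0 0 3 0 0 0 0.65;0 0 2.5 0 0 0 0.65;0 0 1.8 0 0 0 0.65;0 0 1 0 0 0 0.65;0 0 0 0 0 0 0.65;0 0 0 0 0 0 0.2;0 0 0 0 0 0 0.2;0 0 0 0 0 0 0.2;0 0 0 0 0 0 0.2;0 0 0 0 0 0 0.2;0 0 0 0 0 0 0.2")

```text
t: 5.53
tool_pos: [0.4639, -0.3417, 0.0085]
eef_rot: [1.627, 2.684, -0.001]
wrist_force: [-0.2, -0.1, 6.1]
grip_width: 0.338
finger_force: 60.0
```

```bash
python3 - <<'E'
from h import *
p=snap('side');cv2.imwrite('pics/g1.png',cv2.resize(p['color'][60:260,240:440,::-1],None,fx=3,fy=3,interpolation=cv2.INTER_CUBIC))
E
python3 go.py .6189 -.1058 .08 170.6
```

```text
t 5.6 pos [ 0.4639 -0.3417  0.0085] psi 117.6 tilt [ 0.003 -0.002] | shift cm [13.72 24.66 -7.17] turn z -53.0 grip 0.335 60.006176233291626
```

View pics/g1.png

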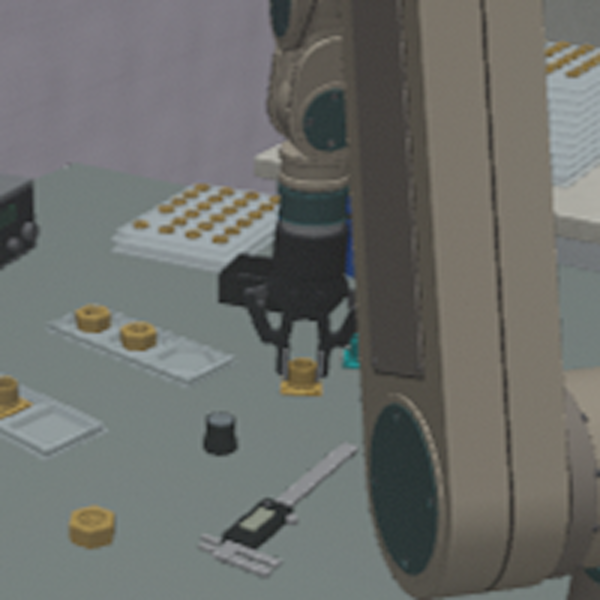

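Emit:
play_rows(plan="0 0 -1.5 0 0 0 0.2;0 0 -3 0 0 0 0.2;1 2 0 0 0 0 0.2;1.52 2.74 0 0 0 0 0.2;1.52 2.74 0 0 0 0 0.2;1.52 2.74 0 0 0 0 0.2;1.52 2.74 0 0 0 0 0.2;1.52 2.74 0 0 0 0 0.2;1.52 2.74 0 0 0 0 0.2;1.52 2.74 0 0 0 0 0.2;1.52 2.74 0 0 0 0 0.2;0.5 0.8 0 0 0 0 0.2;0 0 0 0 0 -6.6 0.2;0 0 0 0 0 -6.6 0.2;0 0 0 0 0 -6.6 0.2;0 0 0 0 0 -6.6 0.2;0 0 0 0 0 -6.6 0.2;0 0 0 0 0 -6.6 0.2;0 0 0 0 0 -6.6 0.2;0 0 0 0 0 -6.6 0.2")

```text
t: 7.25
tool_pos: [0.6179, -0.1053, 0.0514]
eef_rot: [-0.256, -3.13, 0.0]
wrist_force: [0.5, -0.4, -0.6]
grip_width: 0.338
finger_force: 59.5
```

Emit:
play_rows(plan="0 0 0 0 0 0 0.2;0 0 0 0 0 0 0.2")

```text
t: 7.42
tool_pos: [0.6181, -0.1052, 0.0515]
eef_rot: [-0.269, -3.129, -0.0]
wrist_force: [-1.0, 1.0, -2.2]
grip_width: 0.342
finger_force: 59.5
```

```bash
python3 - <<'E'
from h import *
p=snap('top');cv2.imwrite('pics/g2.png',cv2.resize(p['color'][60:260,200:420,::-1],None,fx=3,fy=3,interpolation=cv2.INTER_CUBIC))
E
python3 go.py .6189 -.1058 .011 170.6
```

```text
t 7.5 pos [ 0.6182 -0.1052  0.0516] psi 170.2 tilt [-0.  0.] | shift cm [-0.08 -0.04  4.06] turn z -0.4 grip 0.342 59.46822166442871
```

View pics/g2.png

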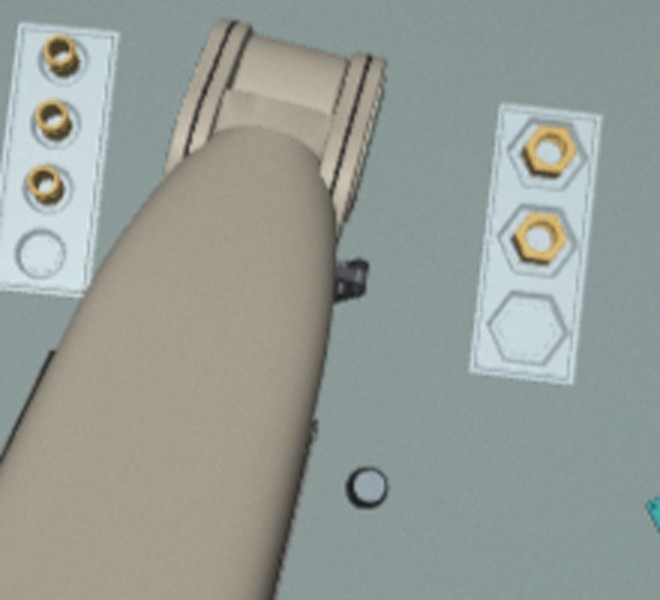

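Emit:
play_rows(plan="-0.08 -0.04 2 0 0 -0.4 0.2;0 0 1.3 0 0 0 0.2;0 0 0.5 0 0 0 0.2;0 0 0.3 0 0 0 0.2;0 0 0 0 0 0 0.2;0 0 0 0 0 0 0.2")

```text
t: 7.97
tool_pos: [0.6192, -0.1055, 0.0107]
eef_rot: [-0.254, -3.131, -0.0]
wrist_force: [0.1, 0.2, -0.3]
grip_width: 0.338
finger_force: 59.7
```

Emit:
play_rows(plan="0 0 0 0 0 0 0.42;0 0 0 0 0 0 0.46;0 0 -0.1 0 0 0 0.5;0 0 -0.5 0 0 0 0.5;0 0 -2 0 0 0 0.5;0 0 -3 0 0 0 0.5;0 0 -2 0 0 0 0.7;0 0 0 0 0 0 0.7")

```text
t: 8.63
tool_pos: [0.6234, -0.1067, 0.0926]
eef_rot: [0.252, 3.122, -0.003]
wrist_force: [1.0, -1.1, 2.4]
grip_width: 0.7
finger_force: 0.0
```

```bash
python3 - <<'E'
from h import *
p=snap('side');cv2.imwrite('pics/g3.png',cv2.resize(p['color'][130:330,130:400,::-1],None,fx=2.5,fy=2.5,interpolation=cv2.INTER_CUBIC))
E
python3 go.py .4714 .0213 .085 180
```

```text
t 8.7 pos [ 0.6221 -0.1064  0.0905] psi 170.8 tilt [ 0.007 -0.002] | shift cm [16.93 10.18  0.42] turn z -9.2 grip 0.699 0.0
```

View pics/g3.png

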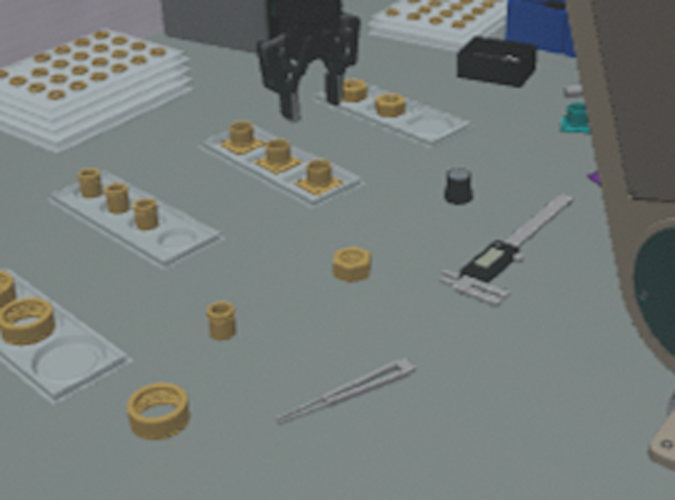

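Emit:
play_rows(plan="2.42 1.45 0 0 0 0 0.7;2.42 1.45 0 0 0 0 0.7;2.42 1.45 0 0 0 0 0.7;2.42 1.45 0 0 0 0 0.7;2.42 1.45 0 0 0 0 0.7;2.42 1.45 0 0 0 0 0.7;2.42 1.45 0 0 0 0 0.7;0 0 0 0 0 -4.6 0.7;0 0 0 0 0 -4.6 0.7;0 0 2.5 0 0 0 0.7;0 0 0 0 0 0 0.7;0 0 0 0 0 0 0.7")

```text
t: 9.68
tool_pos: [0.4658, 0.0221, 0.0601]
eef_rot: [-0.001, -3.136, -0.001]
wrist_force: [1.5, -0.6, -0.3]
grip_width: 0.7
finger_force: 0.0
```

```bash
python3 go.py .4714 .0213 .006 180
```

```text
t 9.7 pos [0.4658 0.0221 0.0601] psi 180.0 tilt [-0.005  0.   ] | shift cm [-0.59 -0.08  5.41] turn z -0.0 grip 0.7 0.0
```

Emit:
play_rows(plan="-0.55 -0.08 2 0 0 0 0.7;0 0 2 0 0 0 0.7;0 0 1 0 0 0 0.7;0 0 0.4 0 0 0 0.7;0 0 0 0 0 0 0.7;0 0 0 0 0 0 0.2;0 0 0 0 0 0 0.2;0 0 0 0 0 0 0.2;0 0 0 0 0 0 0.2;0 0 0 0 0 0 0.2;0 0 0 0 0 0 0.2;0 0 -0.1 0 0 0 0.2;0 0 -1 0 0 0 0.2;0 0 -3.4 0 0 0 0.2;0 0 0 0 0 0 0.2")

```text
t: 10.93
tool_pos: [0.4773, 0.0207, 0.0573]
eef_rot: [0.001, 3.134, -0.001]
wrist_force: [1.2, 0.6, -0.1]
grip_width: 0.42
finger_force: 60.6
```

```bash
python3 - <<'E'
from h import *
p=snap('side');cv2.imwrite('pics/g4.png',cv2.resize(p['color'][170:300,200:340,::-1],None,fx=3.5,fy=3.5,interpolation=cv2.INTER_CUBIC))
E
python3 go.py .5933 -.3114 .01 171.8
```

```text
t 11.0 pos [0.477  0.0207 0.0559] psi 180.0 tilt [ 0.007 -0.001] | shift cm [-11.61 -33.2    4.7 ] turn z 8.2 grip 0.418 60.626154178753495
```

View pics/g4.png

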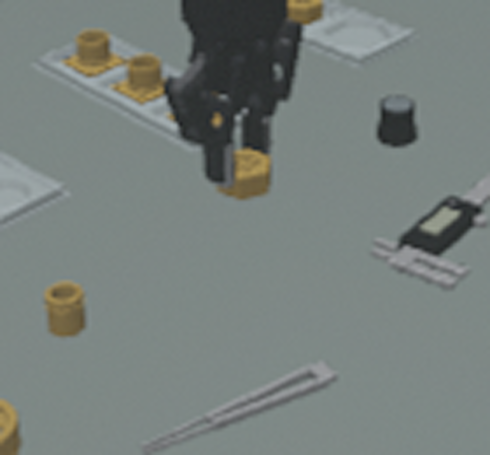

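Emit:
play_rows(plan="0 0 0 0 0 0 0.2;0 0 0 0 0 0 0.2;0 0 0 0 0 0 0.2")

```text
t: 11.23
tool_pos: [0.4726, 0.0211, 0.0518]
eef_rot: [-0.001, -3.139, -0.0]
wrist_force: [0.1, 0.2, -1.7]
grip_width: 0.423
finger_force: 60.6
```

```bash
python3 go.py .5933 -.3114 .01 171.8
```

```text
t 11.2 pos [0.4726 0.0211 0.0518] psi 180.0 tilt [-0.002  0.   ] | shift cm [-12.11 -33.24   4.14] turn z 8.2 grip 0.423 60.61878548003733
```

Emit:
play_rows(plan="-0.55 -1.5 0 0 0 0 0.2;-1.1 -3.02 0 0 0 0 0.2;-1.1 -3.02 0 0 0 0 0.2;-1.1 -3.02 0 0 0 0 0.2;-1.1 -3.02 0 0 0 0 0.2;-1.1 -3.02 0 0 0 0 0.2;-1.1 -3.02 0 0 0 0 0.2;-1.1 -3.02 0 0 0 0 0.2;-1.1 -3.02 0 0 0 0 0.2;-1.1 -3.02 0 0 0 0 0.2;-1.1 -3.02 0 0 0 0 0.2;-0.65 -1.5 0 0 0 0 0.2;0 0 0 0 0 4.1 0.2;0 0 0 0 0 4.1 0.2;0 0 1 0 0 0 0.2;0 0 0 0 0 0 0.2;0 0 0 0 0 0 0.2;0 0 0 0 0 0 0.2;0 0 0 0 0 0 0.2")

```text
t: 12.82
tool_pos: [0.5955, -0.3107, 0.0425]
eef_rot: [-0.224, -3.133, -0.0]
wrist_force: [0.2, -0.4, -1.3]
grip_width: 0.427
finger_force: 60.6
```

```bash
python3 go.py .5945 -.3114 .0095 171.8
```

```text
t 12.8 pos [ 0.5955 -0.3107  0.0425] psi 171.8 tilt [-0.  0.] | shift cm [ 0.09 -0.09  3.3 ] turn z 0.0 grip 0.427 60.597014129161835
```

Emit:
play_rows(plan="0.09 -0.09 1.5 0 0 0 0.2;0 0 1.2 0 0 0 0.2;0 0 0.4 0 0 0 0.2;0 0 0.2 0 0 0 0.2;0 0 0 0 0 0 0.2;0 0 0 0 0 0 0.2;0 0 0 0 0 0 0.2")

```text
t: 13.4
tool_pos: [0.5944, -0.3114, 0.0111]
eef_rot: [-0.225, -3.133, -0.001]
wrist_force: [-3.0, 1.4, 8.0]
grip_width: 0.421
finger_force: 61.5
```

Emit:
play_rows(plan="0 0 0 0 0 0 0.5;0 0 0 0 0 0 0.56;0 0 -0.1 0 0 0 0.6;0 0 -0.5 0 0 0 0.6;0 0 -2 0 0 0 0.6;0 0 -3 0 0 0 0.6;0 0 -2 0 0 0 0.6;0 0 0 0 0 0 0.6;0 0 0 0 0 0 0.6;0 0 0 0 0 0 0.6")

```text
t: 14.23
tool_pos: [0.5942, -0.3116, 0.0853]
eef_rot: [-0.226, -3.133, -0.001]
wrist_force: [-0.3, -0.4, -0.8]
grip_width: 0.601
finger_force: 0.0
```

```bash
python3 go.py .5095 .1801 .085 174.4; python3 - <<'E'
from h import *
p=snap('side');cv2.imwrite('pics/g5.png',cv2.resize(p['color'][120:260,200:400,::-1],None,fx=3.5,fy=3.5,interpolation=cv2.INTER_CUBIC))
E
```

```text
t 14.2 pos [ 0.5942 -0.3116  0.0853] psi 171.8 tilt [-0.001  0.   ] | shift cm [15.43 47.45  0.06] turn z -2.6 grip 0.601 0.0
```

View pics/g5.png

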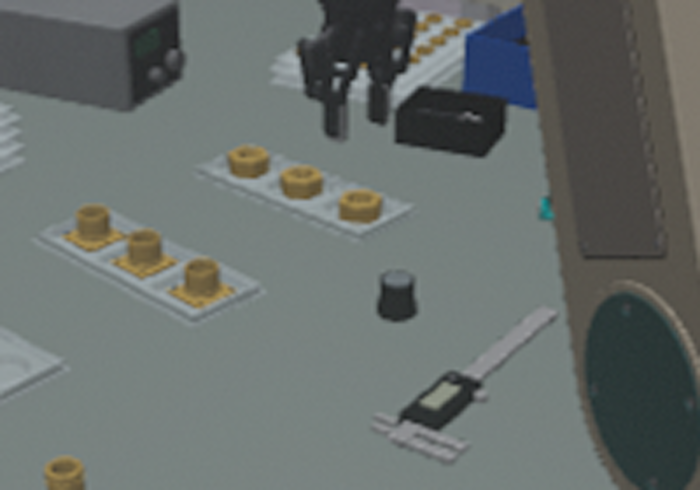

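Emit:
play_rows(plan="0.5 1.7 0 0 0 -2.6 0.6;1.1 3.39 0 0 0 0 0.6;1.1 3.39 0 0 0 0 0.6;1.1 3.39 0 0 0 0 0.6;1.1 3.39 0 0 0 0 0.6;1.1 3.39 0 0 0 0 0.6;1.1 3.39 0 0 0 0 0.6;1.1 3.39 0 0 0 0 0.6;1.1 3.39 0 0 0 0 0.6;1.1 3.39 0 0 0 0 0.6;1.1 3.39 0 0 0 0 0.6;1.1 3.39 0 0 0 0 0.6;1.1 3.39 0 0 0 0 0.6;1.1 3.39 0 0 0 0 0.6;0.5 1.7 0 0 0 0 0.6;0 0 2.5 0 0 0 0.6;0 0 0 0 0 0 0.6;0 0 0 0 0 0 0.6;0 0 0 0 0 0 0.6;0 0 0 0 0 0 0.6")

```text
t: 15.95
tool_pos: [0.4901, 0.1751, 0.061]
eef_rot: [0.156, 3.138, -0.0]
wrist_force: [0.3, 0.1, 0.4]
grip_width: 0.598
finger_force: 0.0
```

```bash
python3 go.py .5095 .1801 .01 174.4
```

```text
t 15.9 pos [0.4901 0.1751 0.061 ] psi 174.3 tilt [ 0. -0.] | shift cm [-1.88  0.69  5.1 ] turn z -0.1 grip 0.598 0.0
```

Emit:
play_rows(plan="-1.88 0.69 0 0 0 0 0.6;0 0 2 0 0 0 0.6;0 0 2 0 0 0 0.6;0 0 0.8 0 0 0 0.6;0 0 0.3 0 0 0 0.6;0 0 0 0 0 0 0.6;0 0 0 0 0 0 0.6;0 0 0 0 0 0 0.6;0 0 0 0 0 0 0.1;0 0 0 0 0 0 0.1;0 0 0 0 0 0 0.1;0 0 0 0 0 0 0.1;0 0 0 0 0 0 0.1;0 0 0 0 0 0 0.1;0 0 0 0 0 0 0.1")

```text
t: 17.2
tool_pos: [0.51, 0.181, 0.0108]
eef_rot: [0.154, 3.136, 0.001]
wrist_force: [-1.1, -0.9, 6.3]
grip_width: 0.275
finger_force: 59.2
```

```bash
python3 go.py .661 .0886 .05 174.4
```

```text
t 17.2 pos [0.51   0.181  0.0108] psi 174.4 tilt [0.002 0.   ] | shift cm [-15.94  -7.71  -3.9 ] turn z -0.0 grip 0.275 59.18603142723441
```

Emit:
play_rows(plan="0 0 -1 0 0 0 0.1;0 0 -3 0 0 0 0.1;-1.2 -0.6 0 0 0 0 0.1;-2.27 -1.1 0 0 0 0 0.1;-2.27 -1.1 0 0 0 0 0.1;-2.27 -1.1 0 0 0 0 0.1;-2.27 -1.1 0 0 0 0 0.1;-2.27 -1.1 0 0 0 0 0.1;-2.27 -1.1 0 0 0 0 0.1;-1.1 -0.5 0 0 0 0 0.1;0 0 0 0 0 0 0.1;0 0 0 0 0 0 0.1;0 0 0 0 0 0 0.1;0 0 0 0 0 0 0.1;0 0 0 0 0 0 0.1")

```text
t: 18.45
tool_pos: [0.6587, 0.0893, 0.0496]
eef_rot: [-0.153, -3.137, -0.0]
wrist_force: [-0.0, 0.2, -0.0]
grip_width: 0.278
finger_force: 58.9
```

```bash
python3 go.py .661 .0886 .0135 174.4
```

```text
t 18.4 pos [0.6587 0.0893 0.0496] psi 174.4 tilt [-0.001  0.   ] | shift cm [-0.24 -0.04  3.61] turn z 0.0 grip 0.278 58.89924583956599
```

Emit:
play_rows(plan="-0.24 -0.04 1.5 0 0 0 0.1;0 0 1.2 0 0 0 0.1;0 0 0.5 0 0 0 0.1;0 0 0.4 0 0 0 0.1;0 0 0 0 0 0 0.1;0 0 0 0 0 0 0.1;0 0 0 0 0 0 0.1")

```text
t: 19.03
tool_pos: [0.6621, 0.0879, 0.0131]
eef_rot: [-0.154, -3.137, 0.0]
wrist_force: [0.8, -0.6, 0.7]
grip_width: 0.274
finger_force: 59.0
```

Emit:
play_rows(plan="0 0 0 0 0 0 0.34;0 0 0 0 0 0 0.38;0 0 -0.1 0 0 0 0.42;0 0 -0.5 0 0 0 0.42;0 0 -2 0 0 0 0.42;0 0 -3 0 0 0 0.42;0 0 -2 0 0 0 0.42;0 0 0 0 0 0 0.9;0 0 0 0 0 0 0.9;0 0 0 0 0 0 0.9")

```text
t: 19.87
tool_pos: [0.662, 0.0878, 0.0896]
eef_rot: [-0.154, -3.137, 0.0]
wrist_force: [-0.1, 0.3, -0.8]
grip_width: 0.83
finger_force: 0.0
```

```bash
python3 go.py .4663 .3043 .085 172.2; python3 - <<'E'
from h import *
p=snap('side');cv2.imwrite('pics/g6.png',cv2.resize(p['color'][170:330,100:300,::-1],None,fx=3.5,fy=3.5,interpolation=cv2.INTER_CUBIC))
E
```

```text
t 19.9 pos [0.662  0.0878 0.0896] psi 174.4 tilt [-0. -0.] | shift cm [21.6  19.62  0.46] turn z 2.2 grip 0.83 0.0
```

View pics/g6.png

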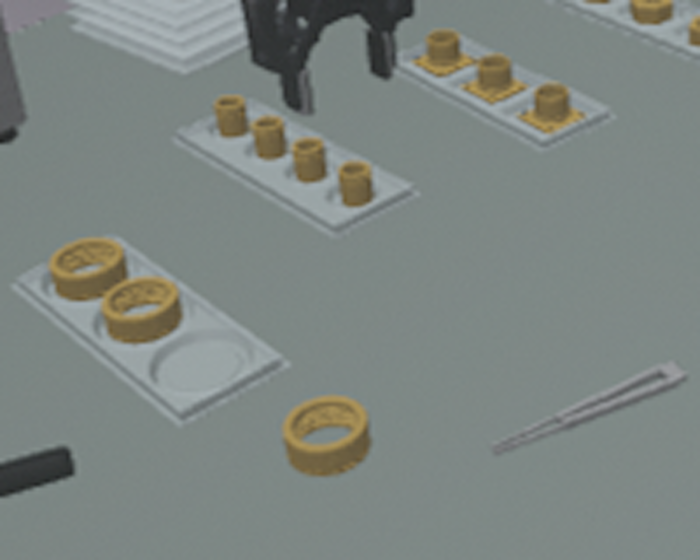

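Emit:
play_rows(plan="1.2 1.09 0 0 0 2.2 0.9;2.4 2.18 0 0 0 0 0.9;2.4 2.18 0 0 0 0 0.9;2.4 2.18 0 0 0 0 0.9;2.4 2.18 0 0 0 0 0.9;2.4 2.18 0 0 0 0 0.9;2.4 2.18 0 0 0 0 0.9;2.4 2.18 0 0 0 0 0.9;2.4 2.18 0 0 0 0 0.9;1.2 1.09 0 0 0 0 0.9;0 0 2.5 0 0 0 0.9;0 0 0 0 0 0 0.9;0 0 0 0 0 0 0.9;0 0 0 0 0 0 0.9;0 0 0 0 0 0 0.9")

```text
t: 21.17
tool_pos: [0.4754, 0.3109, 0.0651]
eef_rot: [0.216, 3.134, 0.0]
wrist_force: [1.0, 0.4, -0.1]
grip_width: 0.9
finger_force: 0.0
```

```bash
python3 go.py .4663 .3043 .003 172.2
```

```text
t 21.2 pos [0.4754 0.3109 0.0651] psi 172.1 tilt [0. 0.] | shift cm [ 0.81 -0.78  6.21] turn z -0.1 grip 0.9 0.0
```

Emit:
play_rows(plan="0.81 -0.78 0 0 0 0 0.9;0 0 2.5 0 0 0 0.9;0 0 2.2 0 0 0 0.9;0 0 1 0 0 0 0.9;0 0 0.5 0 0 0 0.9;0 0 0 0 0 0 0.9;0 0 0 0 0 0 0.9;0 0 0 0 0 0 0.9;0 0 0 0 0 0 0.4;0 0 0 0 0 0 0.4;0 0 0 0 0 0 0.4;0 0 0 0 0 0 0.4;0 0 0 0 0 0 0.4;0 0 0 0 0 0 0.4;0 0 0 0 0 0 0.4")

```text
t: 22.42
tool_pos: [0.4666, 0.305, 0.0042]
eef_rot: [0.214, 3.132, 0.001]
wrist_force: [-0.5, -0.7, 5.1]
grip_width: 0.575
finger_force: 62.2
```

```bash
python3 go.py .5919 .2981 .043 172.2
```

```text
t 22.4 pos [0.4666 0.305  0.0042] psi 172.2 tilt [0.002 0.001] | shift cm [-12.51   1.02  -3.86] turn z -0.0 grip 0.575 62.18219015747309
```

Emit:
play_rows(plan="0 0 -1 0 0 0 0.4;0 0 -3 0 0 0 0.4;-1.25 0.1 0 0 0 0 0.4;-2.5 0.2 0 0 0 0 0.4;-2.5 0.2 0 0 0 0 0.4;-2.5 0.2 0 0 0 0 0.4;-2.5 0.2 0 0 0 0 0.4;-1.25 0.1 0 0 0 0 0.4;0 0 0 0 0 0 0.4;0 0 0 0 0 0 0.4;0 0 0 0 0 0 0.4;0 0 0 0 0 0 0.4;0 0 0 0 0 0 0.4")

```text
t: 23.5
tool_pos: [0.5894, 0.2975, 0.0425]
eef_rot: [-0.213, -3.133, 0.001]
wrist_force: [0.2, -0.0, -2.1]
grip_width: 0.577
finger_force: 62.7
```

```bash
python3 go.py .5919 .2985 .007 172.2
```

```text
t 23.5 pos [0.5894 0.2975 0.0425] psi 172.2 tilt [-0.001 -0.   ] | shift cm [-0.24  0.13  3.55] turn z 0.0 grip 0.577 62.747844737023115
```

Emit:
play_rows(plan="-0.24 0.13 1.5 0 0 0 0.4;0 0 1.2 0 0 0 0.4;0 0 0.5 0 0 0 0.4;0 0 0.3 0 0 0 0.4;0 0 0 0 0 0 0.4;0 0 0 0 0 0 0.4;0 0 0 0 0 0 0.4")

```text
t: 24.08
tool_pos: [0.5932, 0.2984, 0.0072]
eef_rot: [-0.215, -3.134, 0.0]
wrist_force: [0.1, -0.3, -1.3]
grip_width: 0.578
finger_force: 62.8
```

Emit:
play_rows(plan="0 0 0.08 0 0 0 0.4;0 0 0 0 0 0 0.4;0 0 0 0 0 0 0.64;0 0 0 0 0 0 0.68;0 0 -0.1 0 0 0 0.72;0 0 -0.5 0 0 0 0.72;0 0 -2 0 0 0 0.72;0 0 -3 0 0 0 0.72;0 0 -3 0 0 0 0.72;0 0 -2 0 0 0 0.72;3 3 0 0 0 0 0.72;3 3 0 0 0 0 0.72;3 3 0 0 0 0 0.72;3 3 0 0 0 0 0.72;0 0 0 0 0 0 0.72;0 0 0 0 0 0 0.72;0 0 0 0 0 0 0.72")

```text
t: 25.5
tool_pos: [0.4927, 0.4315, 0.1134]
eef_rot: [0.213, 3.133, 0.0]
wrist_force: [0.5, -0.3, 1.2]
grip_width: 0.722
finger_force: 0.0
```

```bash
python3 - <<'E'
from m import *
p=snap('side');cv2.imwrite('pics/g7.png',cv2.resize(p['color'][130:330,80:360,::-1],None,fx=2.8,fy=2.8,interpolation=cv2.INTER_CUBIC))
p=snap('top')
im=cv2.resize(p['color'][60:260,100:420,::-1],None,fx=2.5,fy=2.5,interpolation=cv2.INTER_CUBIC);cv2.imwrite('pics/g8.png',im)
g=gold(p)
for n,xy,H,r,s,yaw in(('ring',(.5919,.2981),.022,.026,.074,-7.8),('nut',(.5933,-.3114),.02,.0205,.074,-8.2),('shell',(.6189,-.1058),.004,.022,.074,-9.4),('sleeve',(.661,.0886),.03,.013,.0555,-5.6)):
  for k in(0,1):
    a=np.radians(yaw);q=np.array(xy)+k*s*np.array([np.cos(a),np.sin(a)])
    try:
        h=near(g,p,q,.034);M=outline('c' if n!='shell' else 's',H,r if n!='shell' else (r,r))+np.r_[0,0,.002];print(n,k,((fit(p,h,M,q,a)-q)*1000).round(1))
    except Exception as e:print(n,e)
E
```

```text
ring 0 [1.5 0.4]
ring 1 [1.6 2.6]
nut 0 [-1.4 -0.2]
nut 1 [ 3.2 -1.9]
shell 0 [-0.1 -0.2]
shell 1 [ 3.5 -0.4]
sleeve 0 [ 1.3 -0.5]
sleeve 1 [3.4 1. ]
```

View pics/g7.png

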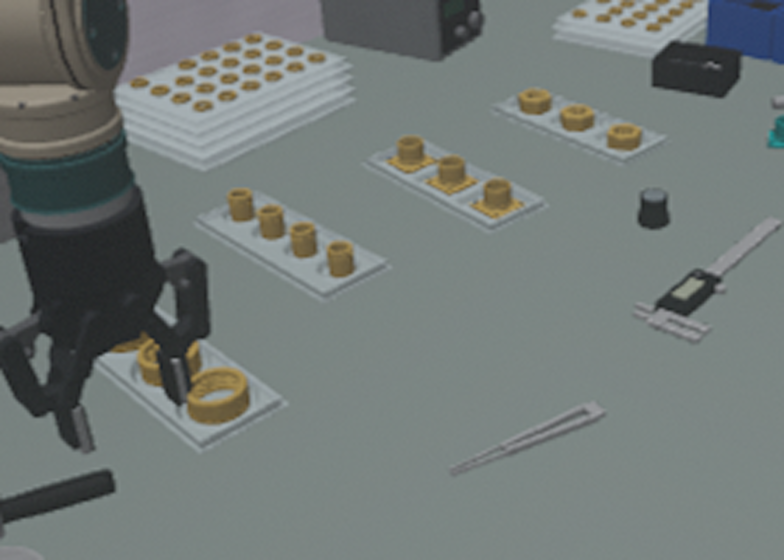

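View pics/g8.png

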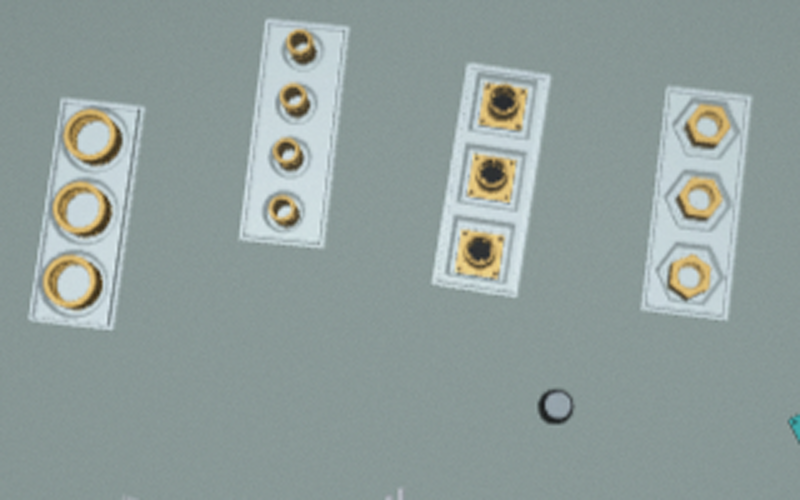

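```bash
python3 - <<'E'
from m import *
p=snap('top');g=gold(p);v,u=np.nonzero(g);w=world(p,u,v)
for n,xy,s,yaw in(('ring',(.5919,.2981),.074,-7.8),('nut',(.592,-.3114),.074,-8.2),('shell',(.6189,-.1058),.074,-9.4),('sleeve',(.661,.0886),.0555,-5.6)):
  for k in(0,1,2):
    a=np.radians(yaw);q=np.array(xy)+k*s*np.array([np.cos(a),np.sin(a)])
    i=np.hypot(*(w[:,:2]-q).T)<.032;z=w[i];t=z[z[:,2]>np.percentile(z[:,2],60)-.003]
    c,*_=np.linalg.lstsq(np.c_[t[:,:2]-q,np.ones(len(t))],t[:,2],rcond=None)
    print(n,k,len(t),'top z',c[2].round(4),'slope',c[:2].round(3))
E
```

```text
ring 0 148 top z 0.0219 slope [ 0.001 -0.006]
ring 1 142 top z 0.0225 slope [0.003 0.004]
ring 2 148 top z 0.0227 slope [-0.012 -0.018]
nut 0 117 top z 0.0209 slope [0.006 0.   ]
nut 1 120 top z 0.0214 slope [-0.01  -0.005]
nut 2 122 top z 0.0213 slope [-0.002 -0.009]
shell 0 158 top z 0.0153 slope [0.02  0.024]
shell 1 143 top z 0.018 slope [0.162 0.03 ]
shell 2 109 top z 0.0224 slope [ 0.067 -0.001]
sleeve 0 48 top z 0.0298 slope [0.009 0.015]
sleeve 1 55 top z 0.0299 slope [-0.005  0.062]
sleeve 2 52 top z 0.0308 slope [0.011 0.01 ]
```

Every part sits level at the same height as its neighbours, so I'm handing in.

```bash
python3 -c "
from workcell import manip;print(manip.hand_in())"
```

```text
the job is handed in; nothing more can be done
None
```

I put the ring, nut, shell and sleeve each in the empty pocket of its own tray, upright and released, with the loupe left where it stood, and handed the job in at about 26 s of the 106 s; the hand-in returned no verdict, but the last pictures put every part within about 5 mm of its pocket's centre, with the ring, nut and sleeve flat on the floor by depth and the shell seated by eye.

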